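# Set a sine plate to 20 degrees on gauge blocks

### The job

Set the sine plate to 20 degrees: take the lid off the tub and lay it flat on the bench, swing the plate up and back by its bar, and stack the gauge block from the tub and the taller of the two blocks on the bench, one squarely on the other, on the plate's base where its free roller will land. Then lower the plate gently, without letting it drop, until its roller rests on the stack. Leave the lower bench block and everything else where it stands.

Things in the scene. Friction and masses are not known exactly. Their poses are not given: they have to be found in the camera images.
- rest (a point): point on the upper face of the sine plate's fixed steel base over which the free roller's axis comes at 20 degrees: the stack belongs here. Its z is the height of that face (18 mm above the bench). Axes: z up, x along the hinge, y level from the free end towards the hinge. The base is 120 (x) by 210 (y) mm; it reaches 44 mm from this point towards -y and 161 mm towards +y; two 26 mm high lugs stand at the hinge.
- hinge (a point): middle of the plate's hinge axis, 141 mm along +y from rest and 10 mm above the base's face; same axes as rest. Seen from the hinge the flat plate points to -y.
- plate (a joint): angle of the steel plate (90 wide, 165 long, 14 mm thick, 0.5 kg) in rad: 0 flat, 0.349 (20 degrees) on the right stack, 1.57 upright, 1.9 leaning back on its stop. Low friction: let go below about 1.35 it falls, between 1.4 and 1.75 it stays, above that it stays or leans back to its stop. The free roller (20 mm diameter, along x) lies 150 mm from the hinge axis and touches the base at 0, so a stack of height H gives sin(angle) = H / 150 mm. Starts at 0.
- bar (a point): middle of the round handle bar (10 mm diameter, along the hinge's x, 72 mm clear between its two 8 mm arms) at the plate's free end: 206 mm from the hinge axis along the plate and 13 mm off it on the plate's upper side; 36 mm clear between bar and plate end. At plate angle a it lies (206 cos a - 13 sin a) mm from the hinge axis towards -y and (206 sin a + 13 cos a) mm above it. Held between fingers it turns freely.
- tub_floor (a point): middle of the inner floor (5 mm above the bench) of the fixed round white plastic tub: 120 mm outer diameter, 4 mm wall, rim 50 mm above the bench.
- lid_mid (a point): centre of the loose white lid of the tub, in its flange: flange 124 mm diameter, 4 mm thick; under it a plug, 102 mm diameter and 5 mm deep, sits in the tub's mouth with about 5 mm play. This point is 7 mm above the plug's underside (7 mm above the bench when the lid lies flat on it). z up, x towards the tab. 90 g.
- lid_tab (a point): point to grip on the lid's upright pull tab, near the edge: 38 mm from the lid's centre along its x and 26 mm above lid_mid; 24 mm above the flange, 12 mm below the tab's top. The tab is 10 mm thick across the lid's y and 30 mm long along its x.
- block_in_mid (a point): centre of the gauge block in the tub (unseen until the lid is off): plain steel, 40 (its x) by 26 (its y) by 20 mm high, 0.16 kg, lying on the tub's floor, z up.
- block_tall_mid (a point): centre of the taller gauge block on the bench: plain steel, 40 (its x) by 26 (its y) by 31.3 mm high, 0.25 kg, z up.
- block_low_mid (a point): centre of the lower gauge block on the bench, not wanted: 40 by 26 by 23 mm high.
- cup_a: white plastic specimen cup, 72 mm diameter, 90 mm high; origin under its middle.
- cup_b: a second cup like cup_a.
- jar: small amber glass jar, 44 mm diameter, 60 mm high; origin under its middle.
- bottle: white bottle, 60 mm diameter, 150 mm high; origin under its middle.
- driver: screwdriver lying on the bench, about 200 mm long along its x; origin under it.
- weight: steel knob weight, 32 mm diameter, 50 mm high; origin under its middle.
- spanner: wrench lying on the bench, about 180 mm long along its x; origin under it.

How it is judged:
By the outcome, as a careful person would: the job done as asked, in the order asked, and still so for the second after the job is handed in, with the robot touching nothing.
It also fails if it takes over 72 s, if anything falls off the work surface, if the arm or the gripper's body presses on something with over 40 N, if the wrist force passes 120 N, or if a joint passes its speed limit or range.

### The arm

A 7-joint arm with a two-finger parallel gripper is mounted at the origin on the work surface. World frame = base frame: x ahead of the robot, y to its left, z up, the work surface at z = 0. Lengths are in m, angles in rad, forces in N, time in s.
With the tool pointing down it reaches from about 0.35 to 0.9 m from the base axis. Payload 19.9 kg.
Tool frame: the origin (TCP) lies at the very end of the fingers, on their centre line; the grasp point (between the pads) lies grasp_offset behind it (grasp_offset is the distance from the TCP to the grasp point, in m); z points along the fingers, y is the line along which they close (so a half turn about z gives the same grasp; the last joint's range is limited). The gripper opens to 94 mm and grips with 3 to 60 N. Pads are 16 mm wide; open, the fingers measure 119 mm over their backs; the gripper's body (75 mm by 177 mm) begins 78 mm behind the grasp point.
Start: joints at [-1.23, 0.417, -0.01, 1.614, 0.005, 1.111, -0.053], TCP at [0.233, 0.58, 0.205] pointing down, gripper open.
Joint ranges: [-2.81, 2.81], [-0.39, 2.02], [-1.27, 1.25], [0.06, 2.57], [-1.19, 4.33], [0.19, 2], [-2.82, 2.82]. Speed limits (rad/s): [1.89, 1.89, 2.39, 2.39, 3.01, 3.01, 3.01].

### API

Orientations are given as a unit quaternion [x, y, z, w].
In Python, from station import read_state, grab_frame, camera_model, hand_in, grasp_offset gives the robot as it stands.
- The arm moves only by the tool move_arm, never from a script. Its argument "steps" is a list of rows, each a list of 4 numbers: the shift along the tool's x, y, z in cm, then the turn about the tool's z in degrees. In form: [[dx, dy, dz, twist], ...]. A call has 1 to 12 rows; each row is the pose to reach, as a shift and turn from the pose commanded when the call began, along the tool's axes at that moment; what a row does not reach only later rows make up. A row lasts 1/10 s, in which the tool goes at most 50 mm and 8.59 degrees, less where a joint would pass 70% of its speed; a pose out of reach is approached as far as the arm can. A call with a gripper value outside its range is refused whole. "hand" is the opening in per cent of the stroke, from 0 (shut) to 100 (fully open), set as the call begins (left out, the last holds). The fingers move at their own pace and stop on an object; "squeeze" is the grip in N (left out, the last holds). Time passes only in rows, so rows that repeat a pose let the fingers close. It gives the time, the measured TCP pose, the force, the opening and the grip force at its end, in the units of the state.
- read_state(): the state, without advancing time (a new reading comes with each control period).
- grab_frame(name): name is "side" or "top" or "wrist"; returns the picture (420x560x3 uint8, red, green, blue); there is no depth.
- camera_model(name): a dict with "intrinsics" (3x3 intrinsics, pixels), "pose" (4x4, takes a point from camera to world coordinates). Camera axes: x right, y down, z forward; pixel columns grow to the right and rows downward; lengths in m; the calibration is good to about 2 mm. The wrist camera is an equidistant fisheye: a pixel r from the principal point sees the ray r / f radians off the axis. A picture is of the moment at which its call begins: read the wrist's pose just before it. camera_model takes no time and is no camera call; for the wrist camera it gives the pose at the moment of the call.
- hand_in(): hands the job in; it is judged then, once.
The state is a dict: "t": time; "q": joint angles; "joint_vel": joint speeds; "effort": joint torques, N m; "tcp_pos": TCP position; "tcp_rot": TCP orientation; "ft_force": force on the tool from outside, world axes, zero at the start; "wrist_torque": the same for the moment, N m; "grip_width": finger opening in m; "grasp_force": force on a finger pad.
Only numpy, scipy, OpenCV 4.12 (cv2) and the standard library are available. Lean on these libraries where they do the work, as an engineer would, in place of code of your own. Each camera call takes 0.05 s, during which the arm holds its last target. There are 200 camera calls.

## Working session

There is one attempt and no reset: what is moved stays moved. The work goes in short steps, Python scripts to look and compute and a tool call to move; the robot and the scene stay as the last step left them, time stands still between calls to the robot, and variables do not carry over. Pictures are saved under pics/ and viewed, at most 13 in all, crops included, and the job is handed in when it is done.

Besides the shell and the picture viewer there is one more tool, called after "Emit:" as name(argument=value, ...), one argument or row to a line, values as JSON. move_arm: Moves the arm, as the interface text tells. Its arguments: {"type":"object","properties":{"steps":{"type":"array"},"hand":{"type":"number"},"squeeze":{"type":"number"}},"required":["steps"]}

```bash
mkdir -p pics; ls; python3 - <<'E'
from station import *
import cv2,numpy as np
s=read_state();print(s['t'],s['tcp_pos'],s['tcp_rot'],grasp_offset() if callable(grasp_offset) else grasp_offset)
for n in ("top","side","wrist"):
    cv2.imwrite(f'pics/{n}0.png',grab_frame(n)[:,:,::-1]); m=camera_model(n);print(n,np.round(m['intrinsics'],1).tolist(),np.round(m['pose'],3).tolist())
E
```

```text
pics
0.0 [0.23332432 0.57941244 0.20480435] [ 1.90219060e-01  9.81741475e-01 -6.18079570e-04 -6.36579404e-05] 0.0188
top [[393.7, 0.0, 278.9], [0.0, 393.7, 211.1], [0.0, 0.0, 1.0]] [[0.017, -0.994, 0.107, 0.455], [-1.0, -0.017, 0.005, -0.07], [-0.003, -0.107, -0.994, 1.167], [0.0, 0.0, 0.0, 1.0]]
side [[497.3, 0.0, 270.4], [0.0, 497.3, 205.3], [0.0, 0.0, 1.0]] [[0.981, -0.095, 0.166, 0.368], [-0.192, -0.491, 0.85, -1.154], [0.001, -0.866, -0.5, 0.69], [0.0, 0.0, 0.0, 1.0]]
wrist [[325.2, 0.0, 280.9], [0.0, 325.2, 206.9], [0.0, 0.0, 1.0]] [[0.373, 0.899, 0.228, 0.168], [0.928, -0.362, -0.093, 0.606], [-0.001, 0.246, -0.969, 0.385], [0.0, 0.0, 0.0, 1.0]]
```

View pics/top0.png

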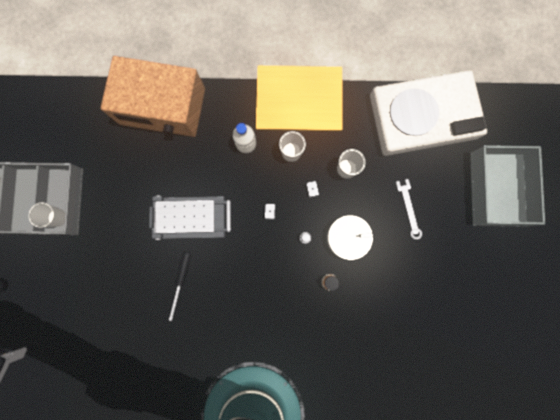

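View pics/side0.png

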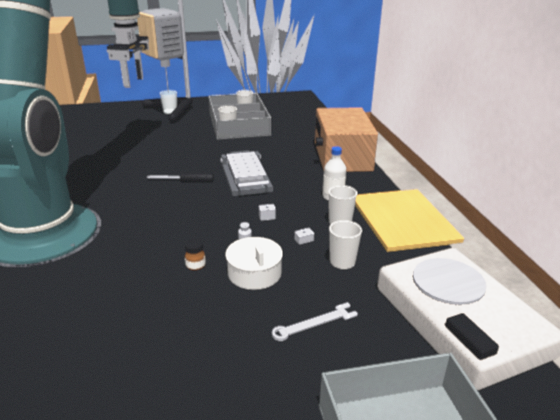

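The top view has world +x up and +y left. It shows the sine plate at (188,217) with its bar at (228,216), the blocks at (270,212) and (313,188), and the tub at (350,238) with its tab towards the right. I'll look closer next.

```bash
cat > h.py <<'E'
from station import *
import cv2,numpy as np
from scipy.spatial.transform import Rotation as R
def ray(n,px,m=None):
    m=m or camera_model(n);K=np.array(m['intrinsics']);P=np.array(m['pose'])
    v=np.array([(px[0]-K[0,2])/K[0,0],(px[1]-K[1,2])/K[1,1]])
    if n=='wrist':
        r=np.linalg.norm(v)+1e-12;d=np.r_[v/r*np.sin(r),np.cos(r)]
    else: d=np.r_[v,1]
    return P[:3,3],P[:3,:3]@d
def at(n,px,z,m=None):
    o,d=ray(n,px,m);return (o+d*(z-o[2])/d[2])
def proj(n,p,m=None):
    m=m or camera_model(n);K=np.array(m['intrinsics']);P=np.array(m['pose'])
    c=P[:3,:3].T@(np.array(p)-P[:3,3])
    if n=='wrist':
        t=np.arctan2(np.hypot(c[0],c[1]),c[2]);v=c[:2]/np.hypot(c[0],c[1])*t
    else: v=c[:2]/c[2]
    return v*[K[0,0],K[1,1]]+K[:2,2]
def totool(dw):
    "world shift -> tool cm"
    s=read_state();return np.round(R.from_quat(s['tcp_rot']).inv().apply(dw)*100,2)
E
python3 - <<'E'
from h import *
t=cv2.imread('pics/top0.png');s=cv2.imread('pics/side0.png')
a=cv2.resize(t[165:300,135:385],(800,432),interpolation=cv2.INTER_CUBIC)
b=cv2.resize(s[200:250,230:463-100],(0,0),fx=3.3,fy=3.3,interpolation=cv2.INTER_CUBIC)
o=np.zeros((600,800,3),np.uint8);o[:432]=a;o[433:433+b.shape[0],:b.shape[1]]=b[:167]
cv2.imwrite('pics/z1.png',o)
E
```

```text
(no output)
```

View pics/z1.png

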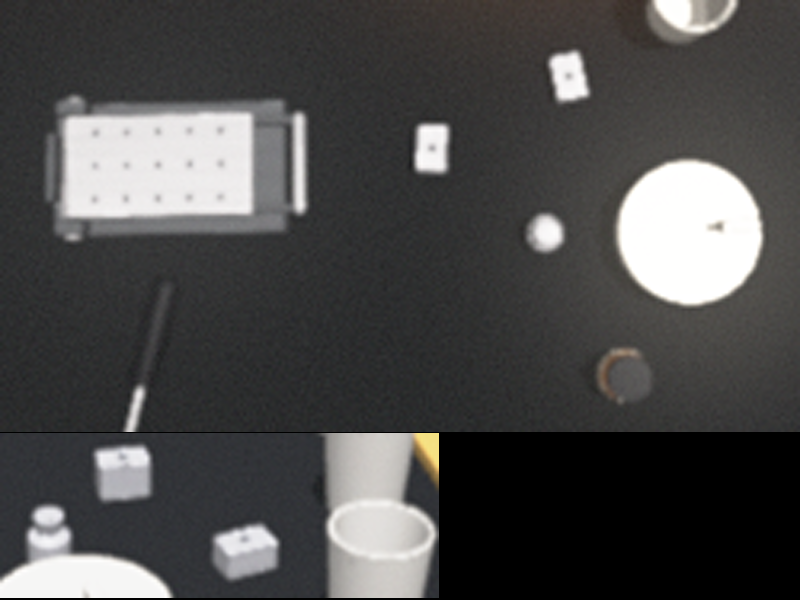

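The (270,212) block on the left is the taller one: its face is about 10 px high in the side view, against 7.6 px for the other. The lid tab points right in the image (-y). Next I'll fit positions.

```bash
python3 - <<'E'
from h import *
t=cv2.imread('pics/top0.png',0)
def comp(x0,y0,x1,y1,th):
    u=8; c=cv2.resize(t[y0:y1,x0:x1],None,fx=u,fy=u,interpolation=cv2.INTER_CUBIC)
    _,b=cv2.threshold(c,th,255,0);cs,_=cv2.findContours(b,0,1);k=max(cs,key=cv2.contourArea)
    return (k[:,0,:]+.5)/u-.5+[x0,y0]
def rect(box,th,z,nm):
    k=comp(*box,th);w=np.array([at('top',p,z)[:2] for p in k]).astype(np.float32)*1000
    r=cv2.minAreaRect(w);print(nm,np.round(r[0],1),np.round(r[1],1),round(r[2],1));return r
rect((258,198,284,226),130,.0313,'tall')
rect((300,175,326,202),130,.023,'low')
rect((153,198,216,236),150,.018+.017,'plate')  # top z unknown approx
rect((222,196,234,236),130,.041,'bar')
k=comp(320,205,380,272,120);w=np.array([at('top',p,.054)[:2] for p in k]).astype(np.float32)*1000
print('lid',cv2.minEnclosingCircle(w),cv2.fitEllipse(w))
for c in [(712,227),(760,227)]: print('tab',at('top',(135+c[0]/3.2,165+c[1]/3.2),.088))
k=comp(148,192,228,242,60)
w=np.array([at('top',p,.018)[:2] for p in k]).astype(np.float32)*1000
r=cv2.minAreaRect(w);print('base',r)
for nm,px in dict(low=(569,76),tall=(432,148),knob=(545,235)).items(): print(nm,at('top',(135+px[0]/3.2,165+px[1]/3.2),.03))
E
```

```text
tall [577.9 -36.7] [29.8 44.7] 88.6
low [ 647.1 -161.2] [45.3 31. ] 12.6
plate [558.3 210.1] [ 95.9 174.4] 2.4
bar [561.5  81.9] [90.7 12.3] 2.3Traceback (most recent call last):
  File "<stdin>", line 14, in <module>
  File "h.py", line 12, in at
    o,d=ray(n,px,m);return (o+d*(z-o[2])/d[2])
        ~~~^^^^^^^^
  File "h.py", line 5, in ray
    m=m or camera_model(n);K=np.array(m['intrinsics']);P=np.array(m['pose'])
           ~~~~~~~~~~~~^^^
ValueError: time passes only in moves, steps and waits
```

View pics/wrist0.png

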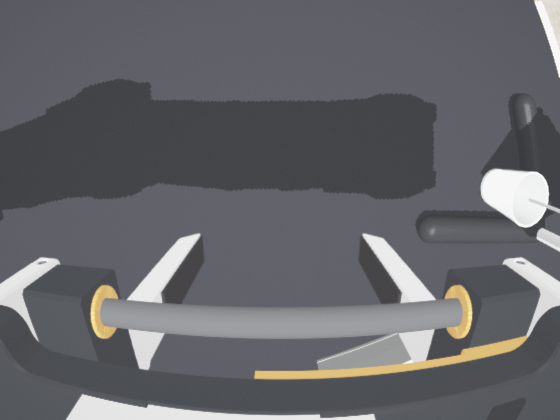

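The wrist view at the start only shows the fingers and empty bench. camera_model calls cost a clock step budget, so I'll cache the models and finish the fits.

```bash
sed -i 's/^def ray/import functools\n_cm=camera_model\ncamera_model=functools.lru_cache(None)(_cm)\ndef ray/' h.py; python3 - <<'E'
from h import *
t=cv2.imread('pics/top0.png',0)
def comp(x0,y0,x1,y1,th):
    u=8; c=cv2.resize(t[y0:y1,x0:x1],None,fx=u,fy=u,interpolation=cv2.INTER_CUBIC)
    _,b=cv2.threshold(c,th,255,0);cs,_=cv2.findContours(b,0,1);k=max(cs,key=cv2.contourArea)
    return (k[:,0,:]+.5)/u-.5+[x0,y0]
k=comp(320,205,380,272,120);w=np.array([at('top',p,.054)[:2] for p in k]).astype(np.float32)*1000
print('lid',cv2.fitEllipse(w))
for c in [(712,227),(760,227)]: print('tab',at('top',(135+c[0]/3.2,165+c[1]/3.2),.088))
k=comp(148,192,228,242,60)
w=np.array([at('top',p,.018)[:2] for p in k]).astype(np.float32)*1000
print('base',cv2.minAreaRect(w))
print('knob',at('top',(135+545/3.2,165+235/3.2),.03))
# hinge from bar/plate
a=np.radians(2.4);y=np.array([-np.sin(a),np.cos(a)]);b=np.array([561.5,81.9])
print('hinge',b+206*y,'rest',b+65*y)
print('lidspot',at('top',(425,290),0),'tool rot',R.from_quat(read_state()['tcp_rot']).as_matrix().round(3).tolist())
E
```

```text
lid ((505.01019287109375, -266.25787353515625), (129.08998107910156, 129.90838623046875), 20.852285385131836)
tab [ 0.50679905 -0.28065827  0.088     ]
tab [ 0.50750572 -0.32164705  0.088     ]
base ((558.3890380859375, 203.34719848632812), (138.86280822753906, 233.93896484375), 1.8011118173599243)
knob [ 0.49979306 -0.1416966   0.03      ]
hinge [552.87361533 287.719303  ] rest [558.77808251 146.84298396]
lidspot [ 0.35700901 -0.49372285  0.        ] tool rot [[-0.928, 0.374, -0.0], [0.374, 0.928, -0.001], [-0.0, -0.001, -1.0]]
```

```bash
cat >> h.py <<'E'
def go(x,y,z,yaw):
    "print tool-frame move taking the TCP to x,y,z with tool y axis at world angle yaw (mod 180)"
    s=read_state();M=R.from_quat(s['tcp_rot']).as_matrix()
    cur=np.degrees(np.arctan2(M[1,1],M[0,1]))
    tw=(cur-yaw+90)%180-90
    d=M.T@(np.array([x,y,z])-s['tcp_pos'])*100
    print('t',round(s['t'],2),'cur',np.round(s['tcp_pos'],4),'yaw',round(cur,1),'q7',round(s['q'][6],2),'move',np.round(d,2),'twist',round(tw,1),'F',np.round(s['ft_force'],1),'w',round(s['grip_width'],4))
E
```

Emit:
move_arm(
  steps=[
    [-58.4,-71.6,6,68],
    [-58.4,-71.6,6,68],
    [-58.4,-71.6,6,68],
    [-58.4,-71.6,6,68],
    [-58.4,-71.6,6,68],
    [-58.4,-71.6,6,68],
    [-58.4,-71.6,6,68],
    [-58.4,-71.6,6,68],
    [-58.4,-71.6,6,68],
    [-58.4,-71.6,6,68],
    [-58.4,-71.6,6,68],
    [-58.4,-71.6,6,68],
  ],
  hand=100,
)

```text
t: 1.35
tcp_pos: [0.4113, 0.0061, 0.1667]
tcp_rot: [0.707, 0.708, 0.0, 0.0]
ft_force: [1.2, 1.0, -0.2]
grip_width: 0.0939
grasp_force: 0.0
```

```bash
python3 -c "
from h import *
go(.507,-.303,.14,0)"
```

```text
t 1.35 cur [0.4113 0.0061 0.1667] yaw 0.1 q7 -0.02 move [-30.92   9.52   2.67] twist 0.1 F [ 1.2  1.  -0.2] w 0.0939
```

Emit:
move_arm(
  steps=[
    [-30.9,9.5,2.7,0],
    [-30.9,9.5,2.7,0],
    [-30.9,9.5,2.7,0],
    [-30.9,9.5,2.7,0],
    [-30.9,9.5,2.7,0],
    [-30.9,9.5,2.7,0],
    [-30.9,9.5,2.7,0],
    [-30.9,9.5,2.7,0],
    [-30.9,9.5,2.7,0],
    [-30.9,9.5,2.7,0],
  ],
)

```text
t: 2.35
tcp_pos: [0.5066, -0.2997, 0.1396]
tcp_rot: [0.706, 0.708, 0.0, -0.0]
ft_force: [0.2, 0.8, -0.9]
grip_width: 0.0941
grasp_force: 0.0
```

```bash
python3 - <<'E'
from h import *
m=camera_model('wrist');np.save('m1.npy',m)
I=grab_frame('wrist')[:,:,::-1].copy();cv2.imwrite('pics/w1.png',I)
s=read_state();print(s['tcp_pos'])
go(.507,-.303,.059,0)
for p in ([.507,-.304,.09],[.505,-.266,.054]): print(proj('wrist',p,m))
E
```

```text
[ 0.50672476 -0.29956605  0.13972137]
t 2.4 cur [ 0.5067 -0.2996  0.1397] yaw 0.2 q7 0.8 move [-0.35  0.03  8.07] twist 0.2 F [ 0.4 -0.4  0.3] w 0.0937
[280.14138807 229.12919668]
[277.90612588 171.44297812]
```

View pics/w1.png

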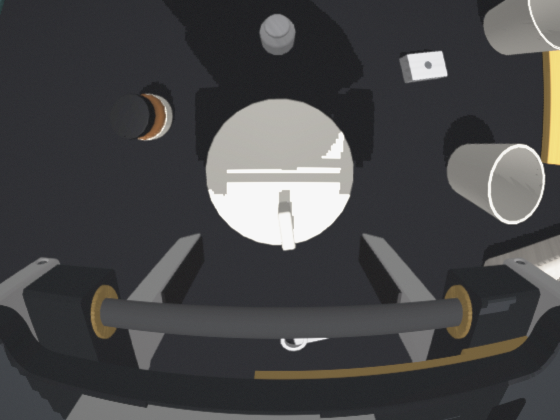

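The lid fills the circle around (280,172). The tab's top face runs from about (284,213) to (289,249), and its inner end face lies just above it.

```bash
python3 - <<'E'
from h import *
m=np.load('m1.npy',allow_pickle=True).item()
for p in [(284.5,214),(290,248),(286.5,231)]: print(p,at('wrist',p,.09,m).round(4))
I=cv2.imread('pics/w1.png',0)
k=np.array([at('wrist',p,.054,m)[:2] for p in [(207,172),(353,172),(280,100),(230,119),(330,119),(223,216),(337,216)]])
A=np.c_[2*k,np.ones(len(k))];c=np.linalg.lstsq(A,(k**2).sum(1),rcond=None)[0];print('lid',c[:2],np.sqrt(c[2]+c[:2]@c[:2]))
E
```

```text
(284.5, 214) [ 0.5102 -0.2923  0.09  ]
(290, 248) [ 0.5145 -0.319   0.09  ]
(286.5, 231) [ 0.5117 -0.3055  0.09  ]
lid [ 0.50668564 -0.26795637] 0.06096190843065952
```

Emit:
move_arm(
  steps=[
    [-0.6,0.5,3,-8.5],
    [-0.6,0.5,6,-8.5],
    [-0.6,0.5,8,-8.5],
    [-0.6,0.5,8,-8.5],
    [-0.6,0.5,8,-8.5],
  ],
)

```text
t: 2.9
tcp_pos: [0.5118, -0.3064, 0.0604]
tcp_rot: [0.652, 0.758, 0.0, 0.0]
ft_force: [0.3, 0.3, 0.6]
grip_width: 0.0938
grasp_force: 0.0
```

Emit:
move_arm(
  steps=[
    [0,0,0,0],
    [0,0,0,0],
    [0,0,0,0],
    [0,0,0,0],
    [0,0,0,0],
    [0,0,0,0],
    [0,0,0,0],
    [0,0,0,0],
  ],
  hand=0,
  squeeze=45,
)

```text
t: 3.7
tcp_pos: [0.5116, -0.3069, 0.0596]
tcp_rot: [0.652, 0.758, -0.0, 0.0]
ft_force: [0.4, 0.7, 0.4]
grip_width: 0.0334
grasp_force: 0.0
```

Emit:
move_arm(
  steps=[
    [0,0,0,0],
    [0,0,0,0],
    [0,0,0,0],
    [0,0,0,0],
    [0,0,0,0],
    [0,0,-1,0],
    [0,0,-2,0],
    [0,0,-3,0],
  ],
)

```text
t: 4.5
tcp_pos: [0.5117, -0.307, 0.0909]
tcp_rot: [0.652, 0.758, 0.0, 0.0]
ft_force: [-0.3, -0.1, -1.2]
grip_width: 0.0096
grasp_force: 45.0
```

Emit:
move_arm(
  steps=[
    [-2,-2,-1,0],
    [-5,-4.7,-1,0],
    [-9,-8.5,-1,0],
    [-12.5,-11.9,-0.5,0],
    [-15.5,-14.7,1,0],
    [-17.3,-16.4,2.5,0],
    [-17.7,-16.8,4,0],
    [-17.7,-16.8,5.5,0],
    [-17.7,-16.8,6.5,0],
    [-17.7,-16.8,7,0],
    [-17.7,-16.8,7.3,0],
    [-17.7,-16.8,7.3,0],
  ],
)

```text
t: 5.7
tcp_pos: [0.3724, -0.5065, 0.0167]
tcp_rot: [0.652, 0.758, 0.0, 0.0]
ft_force: [-0.4, 0.4, -0.3]
grip_width: 0.0099
grasp_force: 45.0
```

Emit:
move_arm(
  steps=[
    [0,0,0.1,0],
    [0,0,0.2,0],
    [0,0,0.3,0],
    [0,0,0.3,0],
  ],
)

```text
t: 6.1
tcp_pos: [0.3721, -0.5071, 0.0146]
tcp_rot: [0.652, 0.758, 0.0, 0.0]
ft_force: [-1.9, 5.5, 12.6]
grip_width: 0.0099
grasp_force: 45.0
```

Emit:
move_arm(
  steps=[
    [0,0,-0.1,0],
    [0,0,-0.1,0],
    [0,0,-0.1,0],
    [0,0,-0.1,0],
    [0,0,-2,0],
    [0,0,-6,0],
    [0,0,-10,0],
    [0,0,-12,0],
  ],
  hand=45,
)

```text
t: 6.9
tcp_pos: [0.3722, -0.5079, 0.1368]
tcp_rot: [0.652, 0.758, -0.0, 0.002]
ft_force: [0.0, -0.5, -0.4]
grip_width: 0.0423
grasp_force: 0.0
```

```bash
python3 - <<'E'
from h import *
go(.5615,.0819,.16,92.4)
go(.5615,.0819,.16,92.4-180)
print(read_state()['q'])
E
```

```text
t 6.9 cur [ 0.3722 -0.5079  0.1368] yaw 8.5 q7 1.35 move [55.51 27.49 -2.42] twist -83.9 F [ 0.  -0.5 -0.4] w 0.0423
t 6.9 cur [ 0.3722 -0.5079  0.1368] yaw 8.5 q7 1.35 move [55.51 27.49 -2.42] twist -83.9 F [ 0.  -0.5 -0.4] w 0.0423
[ 0.42876532  0.56940613  0.64138046  1.68397657 -0.38966923  1.01582892
  1.35135443]
```

Emit:
move_arm(
  steps=[
    [55.5,27.5,-2.4,-84],
    [55.5,27.5,-2.4,-84],
    [55.5,27.5,-2.4,-84],
    [55.5,27.5,-2.4,-84],
    [55.5,27.5,-2.4,-84],
    [55.5,27.5,-2.4,-84],
    [55.5,27.5,-2.4,-84],
    [55.5,27.5,-2.4,-84],
    [55.5,27.5,-2.4,-84],
    [55.5,27.5,-2.4,-84],
    [55.5,27.5,-2.4,-84],
    [55.5,27.5,-2.4,-84],
  ],
)

```text
t: 8.1
tcp_pos: [0.5553, 0.0658, 0.1571]
tcp_rot: [-0.022, 1.0, 0.0, 0.0]
ft_force: [0.4, 0.1, -0.0]
grip_width: 0.0424
grasp_force: 0.0
```

```bash
python3 - <<'E'
from h import *
go(.5615,.0819,.16,92.4)
E
```

```text
t 8.1 cur [0.5553 0.0658 0.1571] yaw 92.6 q7 1.51 move [-0.69  1.58 -0.29] twist 0.2 F [ 0.4  0.1 -0. ] w 0.0424
```

Emit:
move_arm(
  steps=[
    [-0.7,1.6,0,0],
    [-0.7,1.6,0,0],
    [-0.7,1.6,0,0],
  ],
)

```text
t: 8.4
tcp_pos: [0.561, 0.0792, 0.1566]
tcp_rot: [-0.022, 1.0, -0.0, -0.0]
ft_force: [-0.3, 0.2, -0.5]
grip_width: 0.0422
grasp_force: 0.0
```

```bash
python3 - <<'E'
from h import *
m=camera_model('wrist');np.save('m2.npy',m)
w=grab_frame('wrist')[:,:,::-1].copy();cv2.imwrite('pics/w2.png',w)
t=grab_frame('top')[:,:,::-1].copy();cv2.imwrite('pics/t2.png',t)
o=np.zeros((600,800,3),np.uint8);o[:420,:560]=w
o[:240,560:]=cv2.resize(t[208:268,320:380],(240,240),interpolation=cv2.INTER_CUBIC)
o[240:420,560:]=cv2.resize(t[220:340,360:520],(240,180))
cv2.imwrite('pics/z2.png',o)
go(.5615,.0819,.16,92.4)
E
```

```text
t 8.5 cur [0.561  0.0785 0.1568] yaw 92.4 q7 1.49 move [-0.06  0.34 -0.32] twist 0.0 F [-0.  -0.9  0.9] w 0.0427
```

View pics/z2.png

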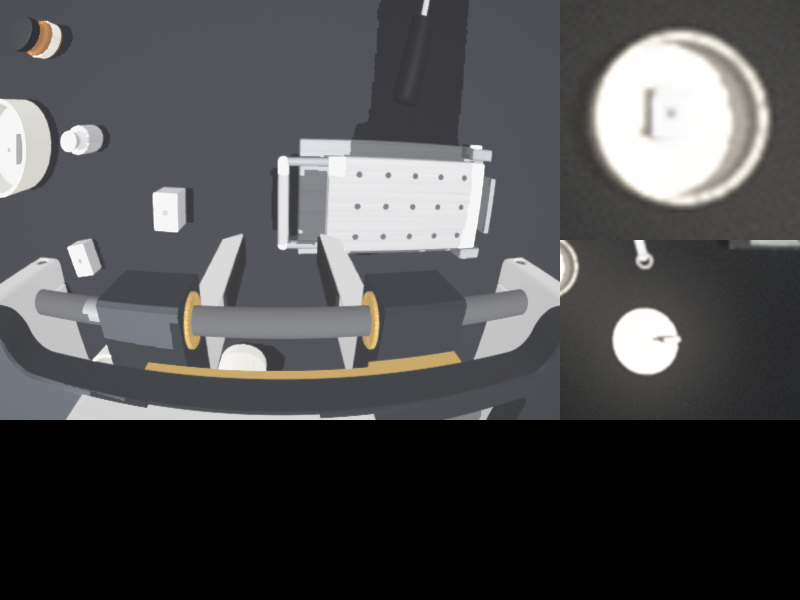

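The lid lies flat at its new spot. In the tub crop the block's centre dot is at (671,113), with its long side up and down in the image (world x). In the wrist view the bar runs from (283,160) to (283,247), and the tall block's dot is at (166,212).

```bash
python3 - <<'E'
from h import *
m=np.load('m2.npy',allow_pickle=True).item()
for n,p,z in [('bar1',(283.5,161),.041),('bar2',(283.5,246),.041),('barmid',(283.5,203.5),.041),('tall',(166,212),.0313),('low',(81,262),.023),('lug?',(477,155),.044),('lug2',(469,253),.044)]: print(n,at('wrist',p,z,m).round(4))
print('tubblock',at('top',(347.75,236.25),.025))
t=cv2.imread('pics/t2.png',0)
# tub rim centre
u=4;c=cv2.resize(t[208:268,320:380],None,fx=u,fy=u,interpolation=cv2.INTER_CUBIC);_,b=cv2.threshold(c,120,255,0);cs,_=cv2.findContours(b,0,1);k=max(cs,key=cv2.contourArea)[:,0,:]
w=np.array([at('top',(p+.5)/u-.5+[320,208],.05)[:2] for p in k]).astype(np.float32)*1000;print('tub',cv2.fitEllipse(w))
print(proj('wrist',[.5615,.0819,.041],m))
E
```

```text
bar1 [0.5226 0.0794 0.041 ]
bar2 [0.6048 0.0832 0.041 ]
barmid [0.5624 0.0812 0.041 ]
tall [ 0.5788 -0.0373  0.0313]
low [ 0.6503 -0.1609  0.023 ]
lug? [0.5014 0.2768 0.044 ]
lug2 [0.608 0.288 0.044]
tubblock [ 0.50843117 -0.26475143  0.025     ]
tub ((505.3999938964844, -265.98663330078125), (124.168212890625, 125.53949737548828), 13.30813217163086)
[284.23854525 202.62813758]
```

Emit:
move_arm(
  steps=[
    [-0.1,0.3,4,0],
    [-0.1,0.3,8,0],
    [-0.1,0.3,11,0],
    [-0.1,0.3,12.9,0],
    [-0.1,0.3,12.9,0],
  ],
  hand=33,
)

```text
t: 9.0
tcp_pos: [0.5605, 0.0815, 0.0257]
tcp_rot: [-0.021, 1.0, -0.001, -0.002]
ft_force: [-0.2, -0.3, 0.3]
grip_width: 0.0308
grasp_force: 0.0
```

Emit:
move_arm(
  steps=[
    [0,0,0,0],
    [0,0,0,0],
    [0,0,0,0],
    [0,0,0,0],
    [0,0,0,0],
  ],
  hand=0,
  squeeze=25,
)

```text
t: 9.5
tcp_pos: [0.563, 0.081, 0.0291]
tcp_rot: [-0.021, 1.0, -0.001, 0.001]
ft_force: [0.6, -11.2, 4.9]
grip_width: 0.009
grasp_force: 25.0
```

Emit:
move_arm(
  steps=[
    [0,0.07,-0.82,0],
    [0,0.23,-2.05,0],
    [0,0.57,-3.67,0],
    [0,1.09,-5.45,0],
    [0,1.86,-7.36,0],
    [0,2.82,-9.19,0],
    [0,3.96,-10.91,0],
    [0,5.26,-12.51,0],
    [0,6.71,-13.97,0],
    [0,8.31,-15.28,0],
    [0,10.02,-16.43,0],
    [0,11.48,-17.22,0],
  ],
)

```text
t: 10.7
tcp_pos: [0.5587, 0.1964, 0.2036]
tcp_rot: [-0.021, 1.0, -0.0, 0.002]
ft_force: [0.8, -8.4, 13.3]
grip_width: 0.0092
grasp_force: 25.0
```

Emit:
move_arm(
  steps=[
    [0,1.31,-0.59,0],
    [0,2.87,-1.15,0],
    [0,4.86,-1.68,0],
    [0,6.9,-2.0,0],
    [0,8.55,-2.11,0],
    [0,9.79,-2.11,0],
    [0,10.61,-2.07,0],
    [0,10.61,-2.07,0],
    [0,10.61,-2.07,0],
  ],
)

```text
t: 11.6
tcp_pos: [0.5532, 0.3043, 0.2224]
tcp_rot: [-0.022, 1.0, 0.001, 0.002]
ft_force: [4.9, 1.6, 6.1]
grip_width: 0.0091
grasp_force: 25.0
```

Emit:
move_arm(
  steps=[
    [0,0,0,0],
    [0,0,0,0],
    [0,0,0,0],
    [0,0,-2,0],
    [0,0,-5,0],
  ],
  hand=45,
)

```text
t: 12.1
tcp_pos: [0.5513, 0.3034, 0.2698]
tcp_rot: [-0.022, 1.0, -0.001, -0.002]
ft_force: [-0.1, 0.2, -0.1]
grip_width: 0.0422
grasp_force: 0.0
```

```bash
python3 - <<'E'
from h import *
go(.5784,-.037,.10,88.6)
E
```

```text
t 12.1 cur [0.5513 0.3034 0.2698] yaw 92.6 q7 1.1 move [ -1.23 -34.1   17.03] twist 4.0 F [-0.1  0.2 -0.1] w 0.0422
```

Emit:
move_arm(
  steps=[
    [-0.2,-4,0,1],
    [-0.5,-9,1,2],
    [-0.8,-14,4,4],
    [-1,-19,7,4],
    [-1.1,-24,10,4],
    [-1.2,-29,14,4],
    [-1.2,-33,18,4],
    [-1.2,-34.1,20,4],
    [-1.2,-34.1,20,4],
    [-1.2,-34.1,20,4],
  ],
)

```text
t: 13.1
tcp_pos: [0.5782, -0.0379, 0.0691]
tcp_rot: [0.014, 1.0, -0.0, -0.002]
ft_force: [-0.2, 0.2, 0.8]
grip_width: 0.0425
grasp_force: 0.0
```

```bash
python3 - <<'E'
from h import *
go(.5784,-.037,.004,88.6)
E
```

```text
t 13.1 cur [ 0.5782 -0.0379  0.0691] yaw 88.4 q7 1.68 move [-0.03  0.1   6.51] twist -0.2 F [-0.2  0.2  0.8] w 0.0425
```

Emit:
move_arm(
  steps=[
    [0,0.1,3,0],
    [0,0.1,5.5,0],
    [0,0.1,6.5,0],
    [0,0.1,6.5,0],
  ],
)

```text
t: 13.5
tcp_pos: [0.5795, -0.0338, 0.0058]
tcp_rot: [0.012, 1.0, 0.0, -0.0]
ft_force: [0.9, -0.2, -0.5]
grip_width: 0.0423
grasp_force: 0.0
```

Emit:
move_arm(
  steps=[
    [0,0,0,0],
    [0,0,0,0],
    [0,0,0,0],
    [0,0,0,0],
    [0,0,0,0],
  ],
  hand=0,
  squeeze=30,
)

```text
t: 14.0
tcp_pos: [0.5804, -0.0353, 0.0072]
tcp_rot: [0.013, 1.0, 0.0, 0.001]
ft_force: [-2.1, -0.7, 10.0]
grip_width: 0.0259
grasp_force: 30.0
```

```bash
python3 - <<'E'
from h import *
go(.5590,.1466,.07,92.4)
E
```

```text
t 14.0 cur [ 0.5804 -0.0353  0.0072] yaw 88.6 q7 1.7 move [ 2.59 18.13 -6.29] twist -3.8 F [-2.1 -0.7 10. ] w 0.0259
```

Emit:
move_arm(
  steps=[
    [0,0,-2,0],
    [0,0,-5,0],
    [0.5,3,-8,-1],
    [1.2,8,-9,-3],
    [2,13,-9,-3.8],
    [2.5,17,-9,-3.8],
    [2.6,18.1,-9,-3.8],
    [2.6,18.1,-9,-3.8],
    [2.6,18.1,-9,-3.8],
  ],
)

```text
t: 14.9
tcp_pos: [0.5582, 0.1453, 0.0959]
tcp_rot: [-0.02, 1.0, -0.0, 0.0]
ft_force: [0.3, -0.8, -2.3]
grip_width: 0.0258
grasp_force: 30.0
```

```bash
python3 - <<'E'
from h import *
m=np.load('m2.npy',allow_pickle=True).item()
for p in [(299,140),(299.5,252)]: print('w2 free edge',at('wrist',p,.018,m).round(4))
m=camera_model('wrist');np.save('m3.npy',m)
w=grab_frame('wrist')[:,:,::-1].copy();cv2.imwrite('pics/w3.png',w)
s=grab_frame('side')[:,:,::-1].copy();cv2.imwrite('pics/s3.png',s)
o=np.zeros((600,800,3),np.uint8);o[:420,:560]=w
o[:420,560:]=cv2.resize(s[100:240,205:285],(240,420),interpolation=cv2.INTER_CUBIC)
cv2.imwrite('pics/z3.png',o)
go(.5593,.146,.1,92.4)
E
```

```text
w2 free edge [0.5036 0.0938 0.018 ]
w2 free edge [0.6198 0.101  0.018 ]
t 15.0 cur [0.5583 0.1447 0.0958] yaw 92.2 q7 1.4 move [-0.1   0.13 -0.42] twist -0.2 F [ 0.5 -0.1 -2. ] w 0.0258
```

View pics/z3.png

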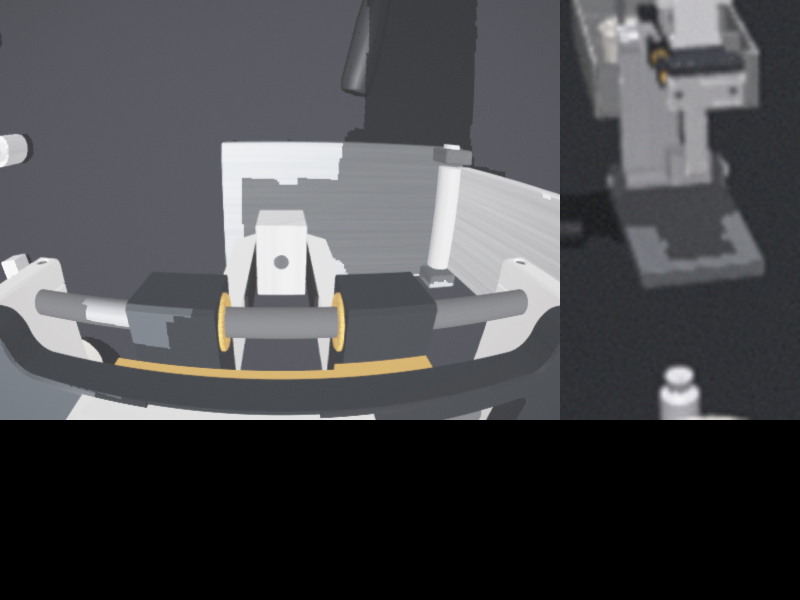

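The plate stands upright and the block hangs square in the fingers. The base's free edge runs from (222,143) to about (224,275).

```bash
python3 - <<'E'
from h import *
m=np.load('m3.npy',allow_pickle=True).item()
w=cv2.imread('pics/w3.png',0)
g=cv2.Sobel(cv2.GaussianBlur(w,(3,3),0),cv2.CV_32F,1,0)
P=[]
for r in range(150,236,6):
    c=215+np.argmax(g[r,215:230]);v=g[r,c-1:c+2];P.append(at('wrist',(c+(v[2]-v[0])/(2*(2*v[1]-v[0]-v[2])+1e-9),r),.018,m)[:2])
P=np.array(P);print((P*1000).round(1).tolist());f=np.polyfit(P[:,0],P[:,1],1);print('slope deg',np.degrees(np.arctan(f[0])),'edge y at x=.560',np.polyval(f,.56))
gy=cv2.Sobel(cv2.GaussianBlur(w,(3,3),0),cv2.CV_32F,0,1)
for c in (240,270,300,330): r=136+np.argmax(gy[136:152,c]);print('near side edge',at('wrist',(c,r),.018,m)[:2].round(4))
print('lugs (roller ends)',at('wrist',(450,166),.028,m).round(4),at('wrist',(438,268),.028,m).round(4))
E
```

```text
[[508.5, 95.0], [513.4, 95.0], [518.2, 95.1], [523.1, 95.5], [528.0, 95.7], [532.9, 95.7], [537.9, 96.0], [542.9, 96.3], [547.9, 96.4], [553.0, 96.5], [558.1, 96.9], [563.3, 97.1], [568.5, 97.2], [573.8, 97.2], [579.1, 97.6]]
slope deg 2.1733697353457395 edge y at x=.560 0.0968436327818544
near side edge [0.5018 0.1102]
near side edge [0.5002 0.134 ]
near side edge [0.4992 0.1576]
near side edge [0.4987 0.1816]
lugs (roller ends) [0.5097 0.2853 0.028 ] [0.6026 0.2903 0.028 ]
```

```bash
python3 - <<'E'
from h import *
m=np.load('m3.npy',allow_pickle=True).item()
print('block dot',at('wrist',(281,262),.0958-.0072+.0313,m).round(4))
b=at('wrist',(257,273-0),.1199-.0313,m); print(b)
go(.561,.1463,.0285,92.4)
E
```

```text
block dot [0.5573 0.1451 0.1199]
[0.57959569 0.13065307 0.0886    ]
t 15.0 cur [0.5583 0.1447 0.0958] yaw 92.2 q7 1.4 move [-0.27  0.16  6.73] twist -0.2 F [ 0.5 -0.1 -2. ] w 0.0258
```

Emit:
move_arm(
  steps=[
    [-0.2,0.2,2,-0.2],
    [-0.2,0.2,4,-0.2],
    [-0.2,0.2,5.5,-0.2],
    [-0.2,0.2,6.3,-0.2],
    [-0.2,0.2,6.6,-0.2],
    [-0.2,0.2,6.7,-0.2],
    [-0.2,0.2,6.8,-0.2],
    [-0.2,0.2,6.8,-0.2],
  ],
)

```text
t: 15.8
tcp_pos: [0.5603, 0.1486, 0.0282]
tcp_rot: [-0.022, 1.0, 0.0, 0.0]
ft_force: [0.6, 0.0, -2.5]
grip_width: 0.0256
grasp_force: 30.0
```

Emit:
move_arm(
  steps=[
    [0,-0.2,0,0],
    [0,-0.2,0.1,0],
    [0,-0.2,0.2,0],
    [0,-0.2,0.3,0],
    [0,-0.2,0.35,0],
    [0,-0.2,0.35,0],
  ],
)

```text
t: 16.4
tcp_pos: [0.5602, 0.1465, 0.0251]
tcp_rot: [-0.022, 1.0, 0.0, 0.0]
ft_force: [-7.2, -1.9, 16.7]
grip_width: 0.0254
grasp_force: 30.0
```

Emit:
move_arm(
  steps=[
    [0,0,-0.1,0],
    [0,0,-0.1,0],
    [0,0,-0.1,0],
    [0,0,-2,0],
    [0,0,-6,0],
    [0,0,-10,0],
    [0,-3,-12,0],
  ],
  hand=45,
)

```text
t: 17.1
tcp_pos: [0.5622, 0.1201, 0.1472]
tcp_rot: [-0.025, 1.0, 0.001, 0.002]
ft_force: [0.5, -0.7, -0.6]
grip_width: 0.0425
grasp_force: 0.0
```

```bash
python3 - <<'E'
from h import *
go(.508,-.265,.13,90)
E
```

```text
t 17.1 cur [0.5622 0.1201 0.1472] yaw 92.9 q7 1.44 move [  7.34 -38.19   1.62] twist 2.9 F [ 0.5 -0.7 -0.6] w 0.0425
```

Emit:
move_arm(
  steps=[
    [7.3,-38.2,1.6,3],
    [7.3,-38.2,1.6,3],
    [7.3,-38.2,1.6,3],
    [7.3,-38.2,1.6,3],
    [7.3,-38.2,1.6,3],
    [7.3,-38.2,1.6,3],
    [7.3,-38.2,1.6,3],
    [7.3,-38.2,1.6,3],
    [7.3,-38.2,1.6,3],
    [7.3,-38.2,1.6,3],
    [7.3,-38.2,1.6,3],
  ],
)

```text
t: 18.2
tcp_pos: [0.506, -0.2671, 0.1281]
tcp_rot: [0.003, 1.0, 0.0, -0.0]
ft_force: [0.2, 0.6, -0.8]
grip_width: 0.0422
grasp_force: 0.0
```

```bash
python3 - <<'E'
from h import *
m=camera_model('wrist');np.save('m4.npy',m)
w=grab_frame('wrist')[:,:,::-1].copy();cv2.imwrite('pics/w4.png',w)
t=grab_frame('top')[:,:,::-1].copy();cv2.imwrite('pics/t4.png',t)
c=proj('wrist',[.508,-.265,.025],m);print(c)
x,y=(c-[65,50]).astype(int);o=np.zeros((600,800,3),np.uint8)
o[:600,:]=cv2.resize(w[y:y+98,x:x+130],(800,600),interpolation=cv2.INTER_CUBIC)
o[440:600,0:230]=cv2.resize(t[196:236,150:208],(230,160),interpolation=cv2.INTER_CUBIC)
print(x,y);cv2.imwrite('pics/z4.png',o)
go(.508,-.265,.13,90)
E
```

```text
[283.56440901 207.33146833]
218 157
t 18.3 cur [ 0.5061 -0.267   0.1283] yaw 89.7 q7 2.15 move [-0.19  0.2  -0.17] twist -0.3 F [ 0.8  0.1 -0.2] w 0.0421
```

View pics/z4.png

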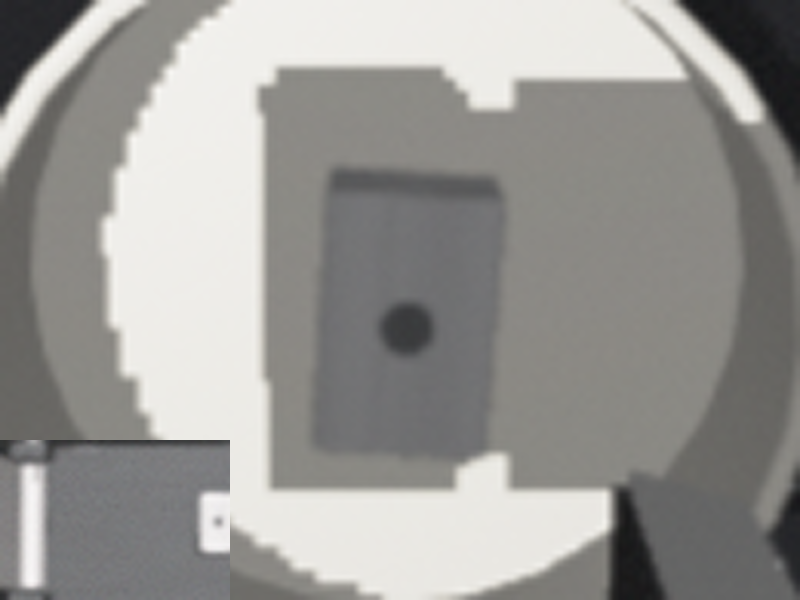

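The tub block's top face in the crop has corners (328,192), (503,200), (487,460) and (312,447), with its dot at (406,328). In the inset, the placed tall block sits straight on the base with its dot at inset (217,521).

```bash
python3 - <<'E'
from h import *
m=np.load('m4.npy',allow_pickle=True).item()
f=lambda c:(218+c[0]/6.154-.42,157+c[1]/6.122-.42)
P=[at('wrist',f(c),.025,m)[:2] for c in [(328,192),(503,200),(487,460),(312,447)]]
print(np.round(P,4),'dot',at('wrist',f((406,328)),.025,m),np.mean(P,0))
d=P[2]-P[1]+P[3]-P[0];print('long axis',np.degrees(np.arctan2(d[1],d[0])),np.linalg.norm(d)/2)
d=P[1]-P[0]+P[2]-P[3];print('short axis',np.degrees(np.arctan2(d[1],d[0])),np.linalg.norm(d)/2)
t=cv2.imread('pics/t4.png',0);u=8;c=cv2.resize(t[200:232,196:218],None,fx=u,fy=u,interpolation=cv2.INTER_CUBIC)
_,b=cv2.threshold(c,165,255,0);cs,_=cv2.findContours(b,0,1);k=max(cs,key=cv2.contourArea)[:,0,:]
w=np.array([at('top',(p+.5)/u-.5+[196,200],.0493)[:2] for p in k]).astype(np.float32)*1000;print('placed',cv2.minAreaRect(w))
print('bar top? ')
E
```

```text
[[ 0.4902 -0.2762]
 [ 0.4915 -0.2509]
 [ 0.5312 -0.253 ]
 [ 0.529  -0.2791]] dot [ 0.51062589 -0.2650205   0.025     ] [ 0.51046884 -0.26480224]
long axis -3.6333207897330113 0.03929891584443514
short axis 86.05036513218913 0.02571014792296988
placed ((558.0233764648438, 147.2743682861328), (44.30582809448242, 28.215394973754883), 2.0807087421417236)
bar top?
```

Emit:
move_arm(
  steps=[
    [-0.4,0.2,2,3.5],
    [-0.4,0.2,6,3.5],
    [-0.4,0.2,9,3.5],
    [-0.4,0.2,11,3.5],
    [-0.4,0.2,11.7,3.5],
    [-0.4,0.2,11.7,3.5],
    [-0.4,0.2,11.7,3.5],
  ],
)

```text
t: 19.0
tcp_pos: [0.5103, -0.2663, 0.0123]
tcp_rot: [0.034, 0.999, -0.0, 0.001]
ft_force: [0.5, -0.2, 0.6]
grip_width: 0.0425
grasp_force: 0.0
```

```bash
python3 - <<'E'
from h import *
go(.5105,-.265,.010,86.2)
E
```

```text
t 19.0 cur [ 0.5103 -0.2663  0.0123] yaw 86.1 q7 2.15 move [-0.01  0.14  0.23] twist -0.1 F [ 0.5 -0.2  0.6] w 0.0425
```

Emit:
move_arm(
  steps=[
    [0,0.1,0.1,0],
    [0,0.1,0.1,0],
    [0,0.1,0.1,0],
    [0,0.1,0.1,0],
    [0,0.1,0.1,0],
    [0,0.1,0.1,0],
  ],
  hand=0,
  squeeze=30,
)

```text
t: 19.6
tcp_pos: [0.5101, -0.2654, 0.0109]
tcp_rot: [0.034, 0.999, -0.0, 0.0]
ft_force: [-1.5, 2.0, 6.8]
grip_width: 0.0256
grasp_force: 30.0
```

Emit:
move_arm(
  steps=[
    [0,0,-2,0],
    [0,0,-5,0],
    [0,0,-9,0],
    [0,0,-12,0],
    [0,0,-12,0],
  ],
)

```text
t: 20.1
tcp_pos: [0.5114, -0.2664, 0.1343]
tcp_rot: [0.034, 0.999, -0.001, 0.003]
ft_force: [1.0, -0.8, -1.1]
grip_width: 0.0255
grasp_force: 30.0
```

```bash
python3 - <<'E'
from h import *
go(.5590,.1468,.12,92.3)
E
```

```text
t 20.1 cur [ 0.5114 -0.2664  0.1343] yaw 86.1 q7 2.09 move [-1.9  41.55  1.37] twist -6.2 F [ 1.  -0.8 -1.1] w 0.0255
```

Emit:
move_arm(
  steps=[
    [-0.1,2,0,0],
    [-0.3,6,0,-1],
    [-0.5,11,0.5,-2],
    [-0.7,16,1,-3],
    [-0.9,21,1.5,-4],
    [-1.2,26,2,-5],
    [-1.5,31,3,-6.2],
    [-1.7,36,4,-6.2],
    [-1.9,40,4.5,-6.2],
    [-1.9,41.5,5,-6.2],
    [-1.9,41.5,5,-6.2],
    [-1.9,41.5,5,-6.2],
  ],
)

```text
t: 21.3
tcp_pos: [0.5568, 0.1461, 0.0798]
tcp_rot: [-0.019, 1.0, -0.0, -0.0]
ft_force: [-0.2, 0.1, -1.6]
grip_width: 0.0256
grasp_force: 30.0
```

```bash
python3 - <<'E'
from h import *
m=camera_model('wrist');np.save('m5.npy',m)
w=grab_frame('wrist')[:,:,::-1].copy();cv2.imwrite('pics/w5.png',w)
go(.5584,.1468,.0562,92.3)
cv2.imwrite('pics/z5.png',cv2.resize(w[180:320,190:376],(797,600),interpolation=cv2.INTER_CUBIC))
E
```

```text
t 21.35 cur [0.5571 0.1456 0.0801] yaw 92.2 q7 1.41 move [-0.14  0.12  2.39] twist -0.1 F [ 0.4 -0.5 -0.8] w 0.0253
```

View pics/z5.png

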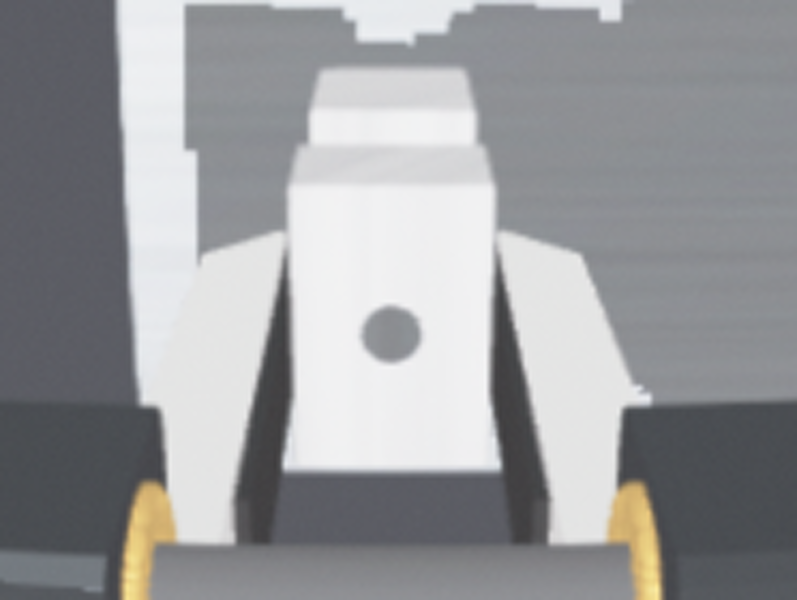

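The lower block's top near edge runs (309,108)–(477,108) and the held block's runs (288,185)–(496,185). I'll compare the two in world coordinates.

```bash
python3 - <<'E'
from h import *
m=np.load('m5.npy',allow_pickle=True).item()
f=lambda c:(190+c[0]*186/797,180+c[1]*140/600)
for n,c,z in [('lowL',(309,108),.0493),('lowR',(477,108),.0493),('upL',(288,185),.0942),('upR',(496,185),.0942),('dot',(391,334),.0942),('lowbL',(319,68),.018),('lowbR',(467,68),.018)]: print(n,at('wrist',f(c),z,m).round(4))
E
```

```text
lowL [0.5393 0.1325 0.0493]
lowR [0.5383 0.1587 0.0493]
upL [0.5381 0.1325 0.0942]
upR [0.5371 0.1583 0.0942]
dot [0.5576 0.1461 0.0942]
lowbL [0.5397 0.1325 0.018 ]
lowbR [0.5387 0.1588 0.018 ]
```

Emit:
move_arm(
  steps=[
    [-0.1,0,0.8,0],
    [-0.1,0,1.6,0],
    [-0.1,0,2.0,0],
    [-0.1,0,2.2,0],
    [-0.1,0,2.3,0],
    [-0.1,0,2.4,0],
    [-0.1,0,2.4,0],
  ],
)

```text
t: 22.05
tcp_pos: [0.5581, 0.1474, 0.0562]
tcp_rot: [-0.02, 1.0, -0.0, 0.0]
ft_force: [-0.6, 0.7, -1.8]
grip_width: 0.0257
grasp_force: 30.0
```

Emit:
move_arm(
  steps=[
    [0,-0.1,0,0],
    [0,-0.1,0,0],
    [0,-0.1,0.05,0],
    [0,-0.1,0.1,0],
    [0,-0.1,0.15,0],
    [0,-0.1,0.15,0],
  ],
)

```text
t: 22.65
tcp_pos: [0.5582, 0.1464, 0.0552]
tcp_rot: [-0.02, 1.0, 0.0, 0.0]
ft_force: [-3.4, -0.4, 8.1]
grip_width: 0.0255
grasp_force: 30.0
```

Emit:
move_arm(
  steps=[
    [0,0,0,0],
    [0,0,0,0],
    [0,0,0,0],
    [0,0,-1,0],
    [0,0,-4,0],
    [0,0,-5,0],
    [0,0,-5,0],
  ],
  hand=45,
)

```text
t: 23.35
tcp_pos: [0.5591, 0.1467, 0.1065]
tcp_rot: [-0.02, 1.0, 0.0, 0.001]
ft_force: [-0.3, 0.4, 0.8]
grip_width: 0.0424
grasp_force: 0.0
```

```bash
python3 - <<'E'
from h import *
m=camera_model('wrist');np.save('m6.npy',m)
w=grab_frame('wrist')[:,:,::-1].copy();cv2.imwrite('pics/w6.png',w)
go(.5530,.3035,.27,92.4)
s=grab_frame('side')[:,:,::-1].copy();cv2.imwrite('pics/s6.png',s)
o=np.zeros((600,800,3),np.uint8);o[:,:560]=cv2.resize(w[100:310,190:386],(560,600),interpolation=cv2.INTER_CUBIC)
o[:360,560:]=cv2.resize(s[120:210,215:275],(240,360),interpolation=cv2.INTER_CUBIC)
cv2.imwrite('pics/z6.png',o)
E
```

```text
t 23.4 cur [0.5584 0.1465 0.1052] yaw 92.3 q7 1.4 move [ -0.11  15.71 -16.47] twist -0.1 F [-0.6 -0.2 -0.9] w 0.0423
```

View pics/z6.png

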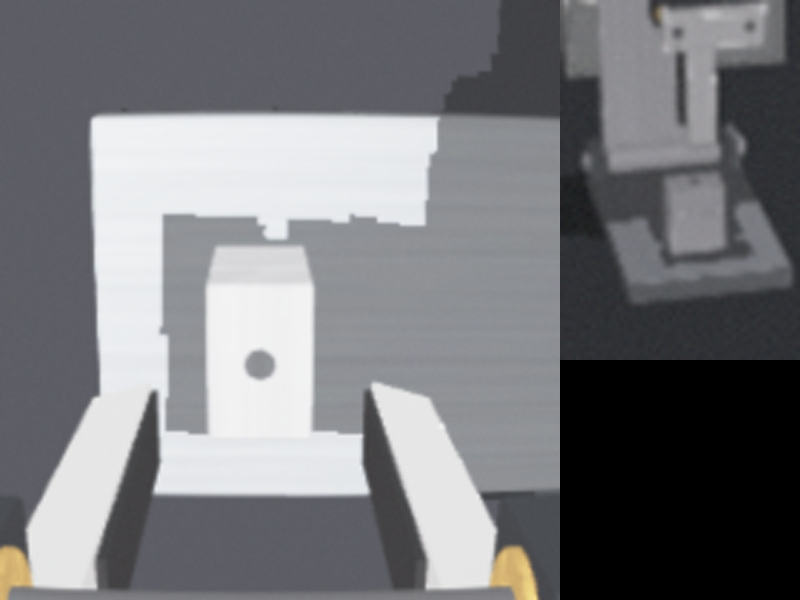

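The stack looks square, with the two blocks flush: the front and top faces are one straight outline at (206–313, 247–437). Next I'll go up and over to the bar.

Emit:
move_arm(
  steps=[
    [-0.1,0,-4,0],
    [-0.1,0,-8.5,0],
    [-0.1,0,-13,0],
    [-0.1,1,-16.5,0],
    [-0.1,4,-17.5,0],
    [-0.1,8,-17.5,0],
    [-0.1,12,-17.5,0],
    [-0.1,15,-17.5,0],
    [-0.1,15.8,-17.5,0],
    [-0.1,15.8,-17.5,0],
    [-0.1,15.8,-17.5,0],
  ],
)

```text
t: 24.55
tcp_pos: [0.5531, 0.303, 0.279]
tcp_rot: [-0.019, 1.0, -0.001, -0.0]
ft_force: [1.2, 0.8, -0.1]
grip_width: 0.0424
grasp_force: 0.0
```

```bash
python3 - <<'E'
from h import *
m=camera_model('wrist');np.save('m7.npy',m)
w=grab_frame('wrist')[:,:,::-1].copy();cv2.imwrite('pics/w7.png',w)
go(.5530,.3040,.2224,92.4)
print(proj('wrist',[.5512,.304,.235],m))
o=cv2.resize(w[150:330,160:400],(800,600),interpolation=cv2.INTER_CUBIC)
cv2.imwrite('pics/z7.png',o)
E
```

```text
t 24.6 cur [0.5533 0.3027 0.2794] yaw 92.2 q7 1.11 move [0.02 0.13 5.7 ] twist -0.2 F [-0.3 -1.3  0.1] w 0.0422
[282.91150953 222.42086074]
```

View pics/z7.png

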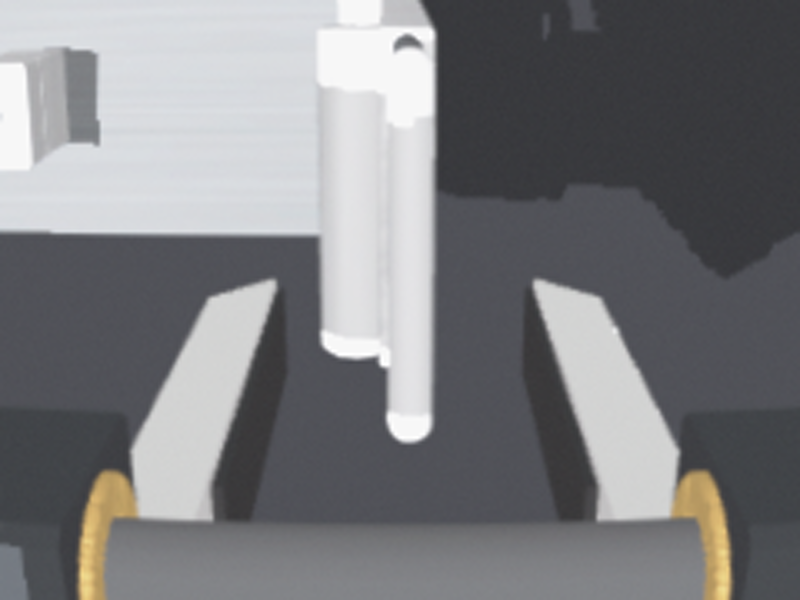

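The bar is centred between the open fingers at crop column 410 (pixel 283, as predicted). I'll descend and grip.

Emit:
move_arm(
  steps=[
    [0,0.1,2,0],
    [0,0.1,4,0],
    [0,0.1,5.4,0],
    [0,0.1,5.7,0],
    [0,0.1,5.7,0],
  ],
)

```text
t: 25.1
tcp_pos: [0.553, 0.3048, 0.2228]
tcp_rot: [-0.019, 1.0, -0.0, -0.0]
ft_force: [-0.1, 0.4, 1.0]
grip_width: 0.0426
grasp_force: 0.0
```

Emit:
move_arm(
  steps=[
    [0,0,0,0],
    [0,0,0,0],
    [0,0,0,0],
    [0,0,0,0],
    [0,0,0,0],
    [0,0,0,0],
    [0,0,0,0],
  ],
  hand=0,
  squeeze=25,
)

```text
t: 25.8
tcp_pos: [0.5529, 0.3054, 0.2229]
tcp_rot: [-0.02, 1.0, 0.0, 0.0]
ft_force: [-0.6, 0.8, 2.5]
grip_width: 0.0092
grasp_force: 25.0
```

Emit:
move_arm(
  steps=[
    [0,-0.58,-0.04,0],
    [0,-2.02,-0.08,0],
    [0,-3.88,0.02,0],
    [0,-5.92,0.32,0],
    [0,-7.92,0.83,0],
    [0,-9.86,1.53,0],
    [0,-11.72,2.42,0],
    [0,-13.31,3.38,0],
    [0,-14.64,4.35,0],
    [0,-15.75,5.29,0],
    [0,-16.64,6.15,0],
    [0,-17.34,6.9,0],
  ],
)

```text
t: 27.0
tcp_pos: [0.5593, 0.1307, 0.1527]
tcp_rot: [-0.02, 1.0, -0.0, -0.001]
ft_force: [-5.0, -2.2, 1.5]
grip_width: 0.0091
grasp_force: 25.0
```

```bash
python3 - <<'E'
from h import *
go(.562,.0987,.0291+.0697,92.4)
E
```

```text
t 27.0 cur [0.5593 0.1307 0.1527] yaw 92.2 q7 1.41 move [-0.15 -3.2   5.4 ] twist -0.2 F [-5.  -2.2  1.5] w 0.0091
```

Emit:
move_arm(
  steps=[
    [0,-0.79,0.96,0],
    [0,-1.52,1.95,0],
    [0,-2.08,2.82,0],
    [0,-2.5,3.53,0],
    [0,-2.8,4.07,0],
    [0,-2.99,4.44,0],
    [0,-3.12,4.72,0],
    [0,-3.21,4.9,0],
    [0,-3.21,4.9,0],
  ],
)

```text
t: 27.9
tcp_pos: [0.5607, 0.0999, 0.1043]
tcp_rot: [-0.02, 1.0, -0.0, -0.0]
ft_force: [-5.2, -1.5, -0.9]
grip_width: 0.0093
grasp_force: 25.0
```

Emit:
move_arm(
  steps=[
    [0,-0.04,0.1,0],
    [0,-0.08,0.2,0],
    [0,-0.12,0.3,0],
    [0,-0.14,0.35,0],
    [0,-0.16,0.4,0],
    [0,-0.16,0.4,0],
  ],
)

```text
t: 28.5
tcp_pos: [0.5608, 0.0983, 0.1006]
tcp_rot: [-0.02, 1.0, -0.0, -0.0]
ft_force: [-4.7, -1.7, -1.1]
grip_width: 0.009
grasp_force: 25.0
```

Emit:
move_arm(
  steps=[
    [0,-0.02,0.05,0],
    [0,-0.04,0.1,0],
    [0,-0.05,0.15,0],
    [0,-0.07,0.2,0],
    [0,-0.07,0.2,0],
    [0,-0.07,0.2,0],
  ],
)

```text
t: 29.1
tcp_pos: [0.5609, 0.0977, 0.0991]
tcp_rot: [-0.02, 1.0, -0.0, -0.0]
ft_force: [-9.5, -2.4, 7.4]
grip_width: 0.0089
grasp_force: 25.0
```

Emit:
move_arm(
  steps=[
    [0,0,0,0],
    [0,0,0,0],
    [0,0,0,0],
    [0,0,0,0],
  ],
  hand=33,
)

```text
t: 29.5
tcp_pos: [0.5614, 0.0978, 0.0988]
tcp_rot: [-0.02, 1.0, 0.0, 0.0]
ft_force: [1.2, 0.4, 0.9]
grip_width: 0.0306
grasp_force: 0.0
```

Emit:
move_arm(
  steps=[
    [0,0,-1.5,0],
    [0,0,-5,0],
    [0,0,-9,0],
    [4,-4,-12,0],
    [8,-8,-14,0],
    [10,-10,-14,0],
    [10,-10,-14,0],
  ],
)

```text
t: 30.2
tcp_pos: [0.4629, -0.0103, 0.2413]
tcp_rot: [-0.017, 1.0, 0.0, 0.002]
ft_force: [1.5, 0.6, 0.2]
grip_width: 0.031
grasp_force: 0.0
```

```bash
python3 - <<'E'
from h import *
m=camera_model('wrist');np.save('m8.npy',m)
w=grab_frame('wrist')[:,:,::-1].copy();cv2.imwrite('pics/w8.png',w)
s=grab_frame('side')[:,:,::-1].copy();cv2.imwrite('pics/s8.png',s)
print(read_state()['t'],read_state()['ft_force'])
H=np.array([.5531,.2874,.028])
for a in (0.33,.349,.37):
    d=(206*np.cos(a)-13*np.sin(a))/1000;h=(206*np.sin(a)+13*np.cos(a))/1000
    b=H+[.0419*d,-.9991*d,h];e=np.array([.9991,.0419,0])*.036
    print(a,[proj(c,b+k*e,mm).round(1).tolist() for c,mm in (('wrist',m),('side',None)) for k in(-1,0,1)])
o=np.zeros((600,800,3),np.uint8);o[:420,:560]=w
o[:,560:]=cv2.resize(s[130:230,220:260],(240,600),interpolation=cv2.INTER_CUBIC)
cv2.imwrite('pics/z8.png',o)
E
```

```text
30.3 [-0.37963047  0.59967019 -0.5090162 ]
0.33 [[376.9, 257.0], [373.7, 286.3], [370.3, 313.1], [239.5, 160.9], [252.3, 159.6], [264.8, 158.4]]
0.349 [[379.2, 258.3], [375.8, 287.8], [372.3, 314.6], [239.4, 159.5], [252.1, 158.2], [264.7, 157.0]]
0.37 [[381.8, 259.7], [378.3, 289.3], [374.6, 316.4], [239.2, 157.9], [252.0, 156.7], [264.6, 155.4]]
```

View pics/z8.png

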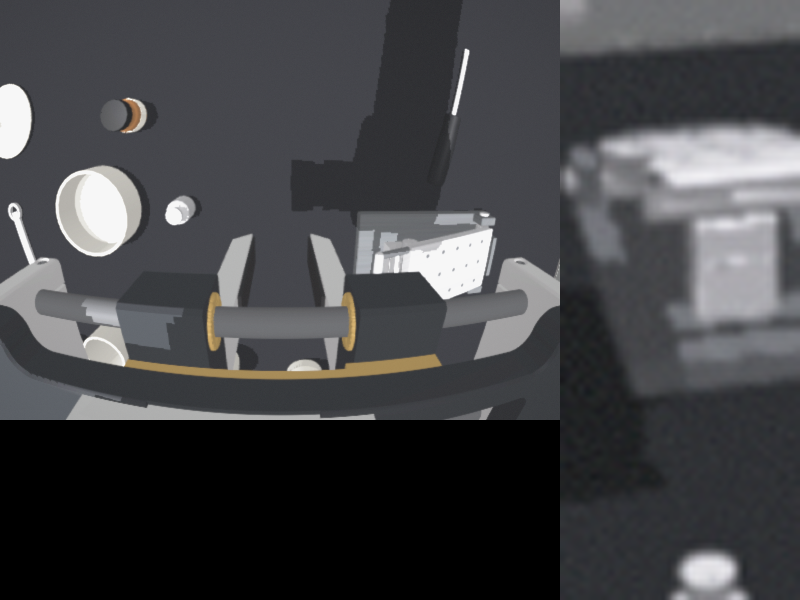

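The plate rests inclined on the intact stack. The bar's near end is at about (378,258) in the wrist view, against (379,258) predicted for 0.349 rad. The arm is clear of everything, so I'll hand in.

```bash
python3 -c "
from station import *
print(hand_in())"
```

```text
the job is handed in; nothing more can be done
None
```

The job is handed in at about 30 s: the sine plate rests at about 20 degrees on the tub block and the taller block, the lid lies flat on the bench, and I moved nothing else.

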